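# Turn the desk organiser to bring the rubber stamp to the front

### The arm

A 6-joint arm with a two-finger parallel gripper is mounted at the origin on the work surface. World frame = base frame: x ahead of the robot, y to its left, z up, the work surface at z = 0. Lengths are in m, angles in rad, forces in N, time in s.
With the tool pointing down it reaches from about 0.4 to 0.825 m from the base axis. Payload 7 kg.
Tool frame: the origin (TCP) lies midway between the tips of the shut fingers; the grasp point (between the pads) lies 19 mm behind it; z points along the fingers, y is the direction in which the jaws open and shut (so a half turn about z gives the same grasp; the last joint's range is limited). The gripper opens to 88 mm and grips with 3 to 60 N. Pads are 19 mm wide; open, the fingers measure 130 mm over their backs; the gripper's body (78 mm by 193 mm) begins 47 mm behind the grasp point.
Start: joints at [-0.884, 0.359, 0.012, 0, -1.224, -0.288], TCP at [0.262, -0.622, 0.227] pointing down, gripper open.
Joint ranges: [-3.07, 3.07], [-1.43, 2.12], [-1.02, 1.25], [-3.03, 1.67], [-3.05, -0], [-3.03, 3.03]. Speed limits (rad/s): [2.39, 2.39, 3.01, 3.14, 3.14, 3.14].

### API

Orientations are given as [roll, pitch, yaw] about the fixed x, y, z axes, in that order (R = Rz(yaw) Ry(pitch) Rx(roll)).
In Python, from station import get_state, grab_frame, camera_info, job_done gives the robot as it stands. The module is installed in compiled form; this text tells all that it offers.
- The arm moves only by the shell command python3 -m inch 'ROWS' [FORCE]. ROWS is JSON, a list that holds one entry, the list of rows, each a list of 7 numbers: the shift along the tool's x, y, z normalised to -1 to 1, where 1 is 50 cm, then the turn, a rotation vector about the tool's x, y, z normalised to -1 to 1, where 1 is 180 degrees, then the closure, from 0 (fully open) to 1 (shut). A call has 1 to 20 rows; each row shifts and turns the commanded pose from where the row before left it, along the tool's axes as they then stand; what a row does not reach is not made up. A row lasts 1/10 s, in which the tool goes at most 50 mm and 8.59 degrees, less where a joint would pass 70% of its speed; a pose out of reach is approached as far as the arm can. A call with a number of a shift or a turn outside -1 to 1 is refused whole. A call with a gripper value outside its range is refused whole. The fingers move at their own pace and stop on an object; FORCE is the grip in N (left out, the last holds). Time passes only in rows, so rows that do not move let the fingers close. It gives the time, the measured TCP pose, the force and the opening at its end, in the units of the state.
- get_state(): the state, without advancing time (a new reading comes with each control period).
- grab_frame(name): name is "scene" or "top"; returns the picture (384x512x3 uint8, blue, green, red); there is no depth.
- camera_info(name): a dict with "vertical_fov" (degrees; the focal length in pixels is half the picture's height over the tangent of half this angle, whatever the lens; pixels are square), "cx", "cy" (the principal point, pixels), "R" (3x3) and "t" (3): a world point X has camera coordinates R X + t. Camera axes: x right, y down, z forward; pixel columns grow to the right and rows downward; lengths in m; the calibration is good to about 2 mm. A picture is of the moment at which its call begins. camera_info takes no time and is no camera call.
- job_done(): hands the job in, once; it reports no verdict.
The state is a dict: "t": time; "q": joint angles; "qd": joint speeds; "joint_efforts": joint torques, N m; "eef_pos": TCP position; "ee_rot": TCP orientation; "force": force on the tool from outside, world axes, zero at the start; "moment": the same for the moment, N m; "width": finger opening in m.
Only numpy, scipy, OpenCV 4.12 (cv2) and the standard library are available. Lean on these libraries where they do the work, as an engineer would, in place of code of your own. Each camera call takes 0.05 s, during which the arm holds its last target.

### The job

Turn the rotating desk organiser by pushing sideways on its rim with a fingertip until the pocket with the rubber stamp is at the front, centred behind the pen trough, then leave it standing still. Push gently, without squeezing it or sending it spinning, and keep your fingers off the things in the pockets: nothing is to be picked up or knocked over, and the pen, stapler, ink pad and tape dispenser stay where they are.

Things in the scene. Friction and masses are not known exactly. Their poses are not given: they have to be found in the camera images.
- carousel_base: Fixed black foot of the rotating desk organiser; never moves. Origin: on the axis of rotation, at table height (z = 0). A round plate (radius 85 mm, 8 mm thick) with a flat tongue (100 mm wide, 8 mm thick) out along its own -x to a pen trough. That side, its own -x, is the FRONT. z up. Its yaw varies by up to 20 degrees, so front is only roughly towards the robot.
- trough (a point): Middle of the pen trough at the front of the foot, 18 mm above the table (its top edge), 168 mm from the axis. The trough is fixed to the foot, 34 mm wide and 200 mm long, and lies across the front direction.
- carousel: The light grey turning part on the foot. Origin: on the axis, 16 mm above the table. Six round open pockets in a ring, centres 100 mm from the axis, 60 degrees apart; its own -x points to the stamp's pocket, z up. It turns endlessly either way: about 1 N sideways on a pocket moves it, and let go it stops within a few degrees. Middle well: 72 mm across, pencils in it reach 103 mm above the table.
- stamp_pocket (a point): Centre of the stamp's pocket at rim height, 56 mm above the table; turns with the carousel. All six pockets are alike: 84 mm across outside, wall 3 mm, outside wall upright from 16 to 56 mm above the table, floor at 22 mm. They are the lobes of the rim, reaching out to 142 mm from the axis.
- notch (a point): Middle of one finger notch in the rim: the gap between the stamp's pocket and its neighbour, 122 mm from the axis, 30 degrees anticlockwise (seen from above) from the stamp's pocket, 40 mm above the table; turns with the carousel. Five more lie every 60 degrees. Open upwards and outwards; width 16 mm at 87 mm from the axis, 28 mm at 109 mm, 54 mm at 122 mm.
- stamp: The rubber stamp: rectangular wooden block 34 by 50 mm, 13 mm high, with a turned wooden knob handle standing on it, 64 mm high in all (top 86 mm above the table). The only thing in the organiser with a turned handle. Stands loose in its pocket. Origin: centre of its underside.
- ink_bottle: Small squat white ink bottle with a narrow black cap, 40 mm across, 50 mm high, standing loose in another pocket. Origin: centre of its underside.
- tape_roll: Roll of clear tape lying flat in another pocket, 62 mm across, 19 mm high. Origin: centre of its underside.
- eraser: Eraser in a paper sleeve, 46 by 21 by 12 mm, lying in another pocket. Origin: centre of its underside.
- binder_clip: Black binder clip with two wire loops, 40 mm long, 22 mm wide, 43 mm high, in another pocket. Origin: centre of its underside. (The sixth pocket holds a few paper clips that are part of the carousel.)
- pen: Pen lying in the pen trough, 140 mm long along its own y, 10 mm thick. Origin: under the middle of its length.
- stapler: Black stapler on the table beside the organiser, 150 mm long along its own x, 38 mm wide, 60 mm high. Origin: centre of its underside.
- ink_pad: Flat grey ink-pad tin on the table, 78 by 118 mm, 19 mm high. Origin: centre of its underside.
- tape_dispenser: Grey tape dispenser on the table, 150 mm long along its own x, 58 mm wide, 92 mm high. Origin: centre of its underside.
Mind the look-alikes: they are no part of the job. What is shaped like the eraser but blue or orange is not meant.

How it is judged:
On the way:
1. a finger pushes on the carousel (contact force between the fingers and carousel above 0.2 N).
At the end, for the whole second after the job is handed in: The centre of the stamp's pocket is on the front side of the organiser, within 20 mm (about 11 degrees) of the centre line through the axis and the middle of the pen trough; the carousel is at rest; stamp and ink bottle stand upright and everything lies in its pocket (x of stamp_pocket in the frame of carousel_base below -0.08 m and y of stamp_pocket in the frame of carousel_base between -0.02 and 0.02 m and angular speed of carousel below 0.05 rad/s and horizontal distance between stamp and stamp_pocket below 0.03 m and angle between each of stamp, ink_bottle's own z axis and vertical below 0.3 rad and height (world z) of each of stamp, ink_bottle, tape_roll, eraser, binder_clip below 0.045 m and horizontal distance between each of ink_bottle, tape_roll, eraser, binder_clip and carousel below 0.13 m); the robot touches nothing.
It fails at once if a thing in the pockets is lifted (underside more than 25 mm above the pocket floor), or the stamp or ink bottle is knocked over (leans more than 35 degrees) (height (world z) of any of stamp, ink_bottle, tape_roll, eraser, binder_clip above 0.047 m or angle between any of stamp, ink_bottle's own z axis and vertical above 0.61 rad).
It fails at once if the fingers press on a thing in the pockets with more than 2 N (contact force between the fingers and stamp above 2 N or contact force between the fingers and ink_bottle above 2 N or contact force between the fingers and tape_roll above 2 N or contact force between the fingers and eraser above 2 N or contact force between the fingers and binder_clip above 2 N).
It fails at once if the carousel is sent spinning (faster than 4 rad/s) (angular speed of carousel above 4 rad/s).
It fails at once if the carousel is pressed or squeezed with more than 20 N (contact force between the fingers and carousel above 20 N).
It fails at once if the pen, stapler, ink pad or tape dispenser is moved more than 35 mm (distance of any of pen, stapler, ink_pad, tape_dispenser from where it was at the start of the episode above 0.035 m).
It also fails if it takes over 48 s, if anything falls off the work surface, if the arm or the gripper's body presses on something with over 40 N, if the wrist force passes 120 N, or if a joint passes its speed limit or range.

## Working session

There is one attempt and no reset: what is moved stays moved. The work goes in short steps, Python scripts to look and compute and a shell command to move; the robot and the scene stay as the last step left them, time stands still between calls to the robot, and variables do not carry over. Pictures are saved under pics/ and viewed, and the job is handed in when it is done.

```bash
mkdir -p pics; cat > h.py <<'E'
import numpy as np,cv2
from station import *
def K(n):
    c=camera_info(n); f=192/np.tan(np.radians(c['vertical_fov'])/2)
    return f,c['cx'],c['cy'],np.array(c['R']),np.array(c['t'])
def proj(n,X):
    f,cx,cy,R,t=K(n); p=np.atleast_2d(X)@R.T+t
    return np.c_[cx+f*p[:,0]/p[:,2],cy+f*p[:,1]/p[:,2]]
def ray(n,uv):
    f,cx,cy,R,t=K(n); d=R.T@np.array([(uv[0]-cx)/f,(uv[1]-cy)/f,1]); return -R.T@t,d/np.linalg.norm(d)
def onz(n,uv,z):
    o,d=ray(n,uv); return o+d*(z-o[2])/d[2]
def tri(uvs):
    A=np.zeros((3,3));b=np.zeros(3);L=[ray(n,u) for n,u in uvs]
    for o,d in L:
        P=np.eye(3)-np.outer(d,d);A+=P;b+=P@o
    X=np.linalg.solve(A,b)
    return X,[float(np.linalg.norm((np.eye(3)-np.outer(d,d))@(X-o))) for o,d in L]
E
python3 - <<'E'
from h import *
for n in("scene","top"):
    im=grab_frame(n);cv2.imwrite(f"pics/{n}0.png",im);print(n,camera_info(n))
    cv2.imwrite(f"pics/{n}0b.png",cv2.resize(im,(800,600),interpolation=cv2.INTER_CUBIC))
print(get_state())
E
```

```text
scene {'vertical_fov': 48.77534359872935, 'cx': 254.06816003120176, 'cy': 193.49539285848948, 'R': array([[-0.42464122,  0.90527006,  0.01288251],
       [ 0.64071446,  0.31053669, -0.70217658],
       [-0.63965992, -0.28991911, -0.71188629]]), 't': array([ 0.20969408, -0.27843866,  1.35727764])}
top {'vertical_fov': 42.41091711806636, 'cx': 259.61570376912005, 'cy': 191.87142702282208, 'R': array([[ 0.0201561 , -0.99959823,  0.01992763],
       [-0.99603479, -0.02180372, -0.08625134],
       [ 0.08665118, -0.01811012, -0.99607409]]), 't': array([0.00233333, 0.51231272, 1.20845126])}
{'t': 0.1, 'q': array([-8.83917105e-01,  3.59321612e-01,  1.11499518e-02, -3.16071961e-04,
       -1.22406784e+00, -2.88107245e-01]), 'qd': array([ 0.00012369, -0.00028525,  0.00158297,  0.00289273,  0.00035818,
       -0.00056046]), 'joint_efforts': array([-1.52619908e-03, -5.84163344e+01,  2.93750453e+01,  7.01546609e+00,
        1.01287573e-02, -7.40154110e-05]), 'eef_pos': array([ 0.26191165, -0.62165009,  0.22571067]), 'ee_rot': array([ 3.14012453e+00, -1.25202229e-04, -2.74292821e+00]), 'force': array([ 0.40569271,  0.20309794, -0.4831291 ]), 'moment': array([-0.05295531,  0.03654349, -0.0257594 ]), 'width': 0.08743124112582949}
```

View pics/scene0b.png

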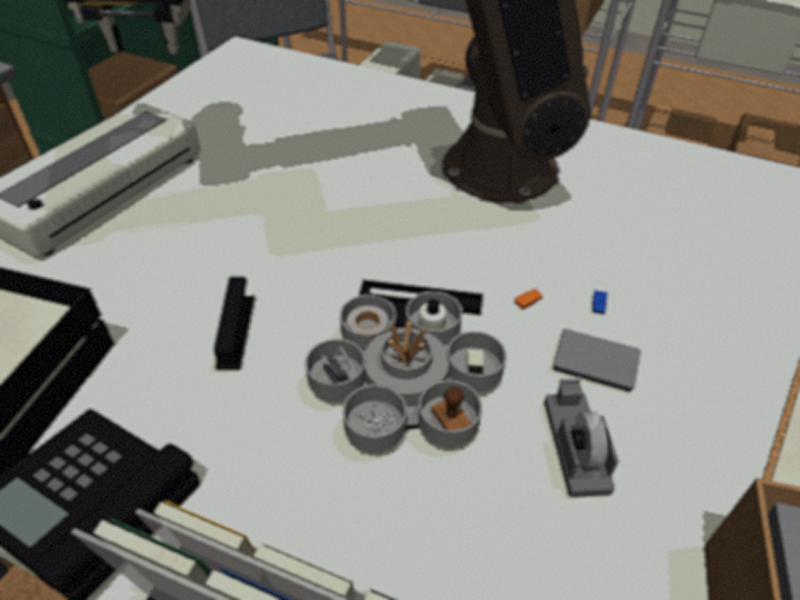

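View pics/top0b.png

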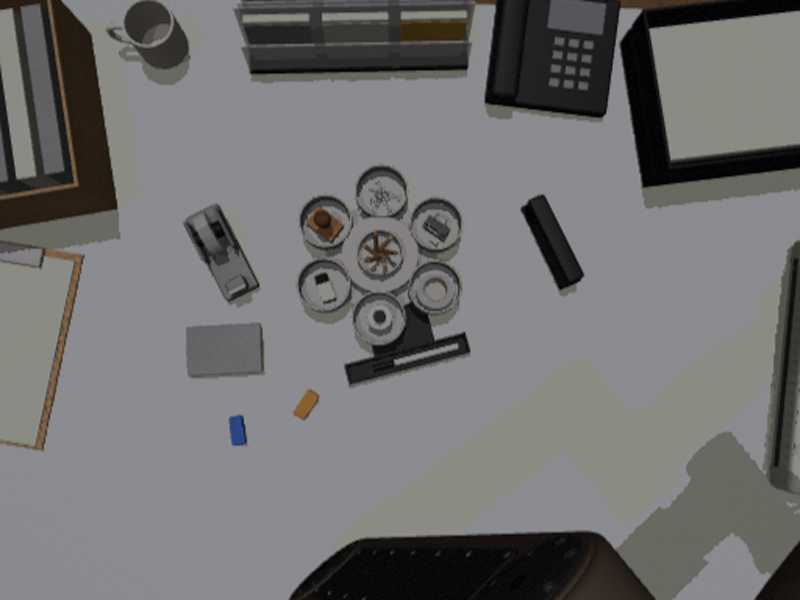

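Top view (800x600): stamp at (325,222), upper-left of the ring, and at (450,410) in the scene view. It is the only thing with a turned wooden knob. The trough's middle is near (408,359). Next I'll measure the rings, the trough corners and an enlarged crop of the stamp.

```bash
python3 - <<'E'
from h import *
im=cv2.imread("pics/top0.png")
crop=im[95:255,170:320]; cv2.imwrite("pics/crop0.png",cv2.resize(crop,None,fx=3.7,fy=3.7,interpolation=cv2.INTER_CUBIC))
sc=cv2.imread("pics/scene0.png")[175:300,180:340]; cv2.imwrite("pics/crop1.png",cv2.resize(sc,None,fx=4.5,fy=4.5,interpolation=cv2.INTER_CUBIC))
g=cv2.cvtColor(cv2.resize(im,None,fx=3,fy=3,interpolation=cv2.INTER_CUBIC),cv2.COLOR_BGR2GRAY)
c=cv2.HoughCircles(g,cv2.HOUGH_GRADIENT,1.5,90,param1=100,param2=40,minRadius=42,maxRadius=60)
for u in c[0]:
    uv=(u[:2]+.5)/3-.5; X=onz("top",uv,.056); 
    if 170<uv[0]<320 and 90<uv[1]<240: print(uv.round(1),round(u[2]/3,1),X.round(4))
# trough: dark pixels contour
m=(im.max(2)<45).astype(np.uint8); m[:205]=0;m[260:]=0;m[:,:210]=0;m[:,310:]=0
cs,_=cv2.findContours(m,cv2.RETR_EXTERNAL,cv2.CHAIN_APPROX_NONE)
k=max(cs,key=cv2.contourArea);print(cv2.minAreaRect(k),cv2.boxPoints(cv2.minAreaRect(k)))
for q in cv2.boxPoints(cv2.minAreaRect(k)): print(onz("top",q,.018).round(4))
E
```

```text
[278.4 142.9] 16.4 [ 0.6301 -0.0297  0.056 ]
[277.9 183.9] 16.4 [ 0.5295 -0.0302  0.056 ]
[207.9 182.9] 15.2 [0.5282 0.1391 0.056 ]
[242.4 204.4] 15.8 [0.4779 0.0546 0.056 ]
[244.4 122.4] 16.9 [0.6789 0.0543 0.056 ]
[247.9 163.9] 19.7 [0.5767 0.0435 0.056 ]
[208.4 142.9] 15.2 [0.626  0.1407 0.056 ]
((258.065673828125, 220.7930450439453), (29.482723236083984, 79.2902603149414), 74.87599182128906) [[215.94756 216.90604]
 [292.4915  196.2185 ]
 [300.18378 224.68005]
 [223.63986 245.36758]]
[0.4478 0.1201 0.018 ]
[ 0.5034 -0.0693  0.018 ]
[ 0.4329 -0.0894  0.018 ]
[0.3781 0.0992 0.018 ]
```

View pics/crop0.png

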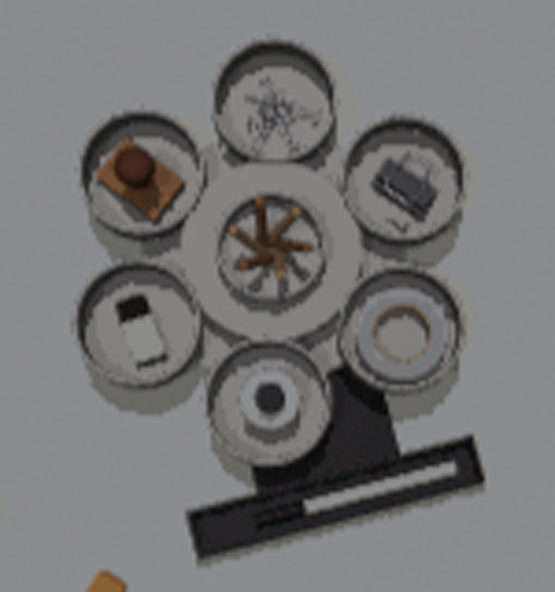

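View pics/crop1.png

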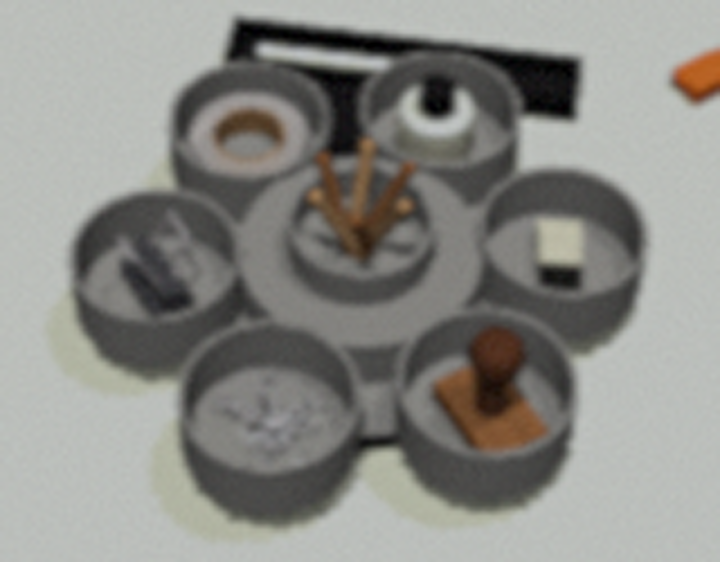

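```bash
python3 - <<'E'
from h import *
A=np.array([.578,.0547])
P=np.array([[187,512],[472,436],[485,483],[197,562]])/3.7+[170,95]
W=np.array([onz("top",p,.018) for p in P]);print(W.round(4));T=W.mean(0)[:2]
S=np.array([[236,19],[580,60],[577,118],[228,72]])/4.5+[180,175]
W2=np.array([tri([("top",p),("scene",s)])[0] for p,s in zip(P,S[[1,0,3,2]])]);print("S tri?",W2.round(4))
W2=np.array([tri([("top",p),("scene",s)])[0] for p,s in zip(P,S[[2,3,0,1]])]);print("S tri?",W2.round(4))
d=T-A;print("trough",T,np.hypot(*d),"bearing",np.degrees(np.arctan2(*d[::-1]))%360)
long=W[1]-W[0]+W[2]-W[3];print("perp bearing",np.degrees(np.arctan2(long[1],long[0]))-90)
s=np.array([.626,.1407])-A;print("stamp",np.hypot(*s),np.degrees(np.arctan2(*s[::-1])))
for c in [(.6301,-.0297),(.5295,-.0302),(.5282,.1391),(.4779,.0546),(.6789,.0543),(.626,.1407)]:
    s=np.array(c)-A;print(np.hypot(*s).round(4),(np.degrees(np.arctan2(*s[::-1]))%60).round(2))
# height check of pocket rims: stamp pocket rim centre in scene approx crop1 (487,375)
print(tri([("top",(208.4,142.9)),("scene",np.array([487,382])/4.5+[180,175])]))
print(proj("scene",[.626,.1407,.056]), np.array([487,382])/4.5+[180,175])
print("knob",tri([("top",np.array([133,165])/3.7+[170,95]),("scene",np.array([497,352])/4.5+[180,175])]))
E
```

```text
[[ 0.4074  0.1076  0.018 ]
 [ 0.4622 -0.0825  0.018 ]
 [ 0.4308 -0.0917  0.018 ]
 [ 0.3743  0.1     0.018 ]]
S tri? [[ 0.4072  0.1067  0.0403]
 [ 0.4603 -0.0783  0.0399]
 [ 0.432  -0.0975 -0.036 ]
 [ 0.373   0.1025 -0.04  ]]
S tri? [[ 0.4072  0.1095 -0.0042]
 [ 0.4625 -0.0829 -0.0018]
 [ 0.4308 -0.0923  0.0088]
 [ 0.3743  0.0997  0.0078]]
trough [0.41866947 0.0083544 ] 0.16593411877363554 bearing 196.21850374607203
perp bearing -163.74328699324067
stamp 0.09848857801796106 60.83238662042218
0.0992 1.69
0.0978 0.26
0.098 0.54
0.1001 0.06
0.1009 59.77
0.0985 0.83
(array([0.62868028, 0.14170636, 0.04241345]), [0.0002792700963430446, 0.0002792700963430883])
[[288.85045248 254.8895267 ]] [288.22222222 259.88888889]
knob (array([0.63129313, 0.14538459, 0.07086736]), [0.0002032197797099048, 0.00020321977970992014])
```

Axis (0.578, 0.055), with all six pocket centres 98–101 mm from it. Front bearing is 196.2° by both the trough's middle (166 mm out) and its long side. The stamp pocket sits at about 60.5°, so it has to turn about +136° (anticlockwise).

I'll use the empty notch at bearing 270.5°. One finger of the half-open gripper goes in, y radial, and sweeps along the arc. First move: over to that side, staying high.

```bash
python3 -m inch '[[[-0.0622,0.0456,0,0,0,0,0.5],[-0.0622,0.0456,0,0,0,0,0.5],[-0.0622,0.0456,0,0,0,0,0.5],[-0.0622,0.0456,0,0,0,0,0.5],[-0.0622,0.0456,0,0,0,0,0.5],[-0.0622,0.0456,0,0,0,0,0.5],[-0.0622,0.0456,0,0,0,0,0.5],[-0.0622,0.0456,0,0,0,0,0.5],[-0.0622,0.0456,0,0,0,0,0.5],[-0.0622,0.0456,0,0,0,0,0.5],[-0.0622,0.0456,0,0,0,0,0.5],[-0.0622,0.0456,0,0,0,0,0.5],[-0.0622,0.0456,0,0,0,0,0.5],[-0.0622,0.0456,0,0,0,0,0.5],[-0.0622,0.0456,0,0,0,0,0.5],[-0.0622,0.0456,0,0,0,0,0.5]]]' 10
python3 -m inch '[[[0,0,0,0,0,0.031,0.5],[0,0,0,0,0,0.031,0.5],[0,0,0,0,0,0.031,0.5],[0,0,0,0,0,0.031,0.5],[0,0,0,0,0,0,0.5],[0,0,0,0,0,0,0.5]]]'
cat >> h.py <<'E'
A=np.array([.578,.0547])
def tool():
    s=get_state();p=s['eef_pos'];d=p[:2]-A
    print("t",round(s['t'],2),"r",np.hypot(*d).round(4),"b",(np.degrees(np.arctan2(*d[::-1]))%360).round(2),"z",p[2].round(4),"rpy",np.degrees(s['ee_rot']).round(1),"q6",np.degrees(s['q'][5]).round(1),"F",s['force'].round(2),"w",round(s['width'],4))
E
python3 - <<'E'
from h import *
tool()
for n in("scene","top"): cv2.imwrite(f"pics/{n}1.png",cv2.resize(grab_frame(n),(800,600),interpolation=cv2.INTER_CUBIC))
E
```

```text
t: 1.7
eef_pos: [0.5794, -0.091, 0.2264]
ee_rot: [3.141, -0.0, -2.743]
force: [0.6, -0.8, -0.3]
width: 0.0437
t: 2.3
eef_pos: [0.5788, -0.0926, 0.2263]
ee_rot: [3.142, -0.0, -3.13]
force: [0.4, 0.9, 1.2]
width: 0.0444
t 2.3 r 0.1473 b 270.32 z 0.2263 rpy [ 180.    -0.  -179.3] q6 -99.3 F [0.42 0.9  1.15] w 0.0444
```

View pics/scene1.png

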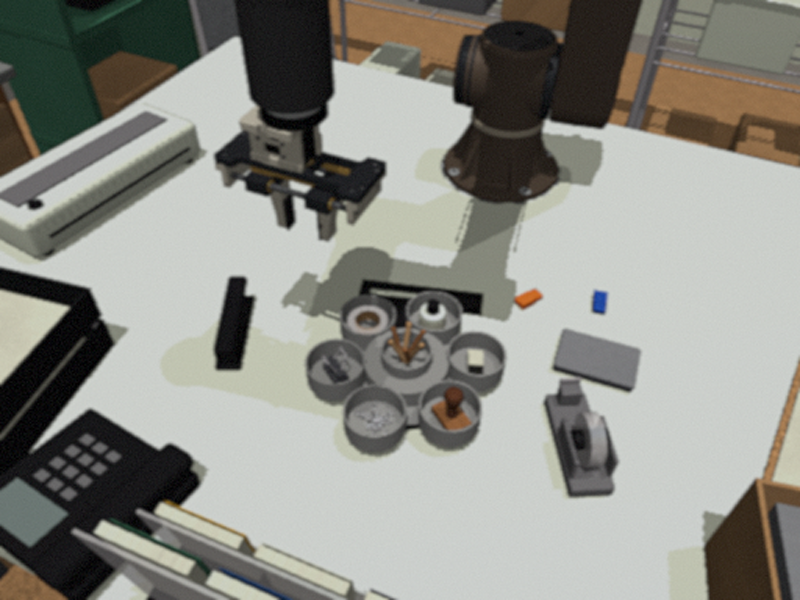

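View pics/top1.png

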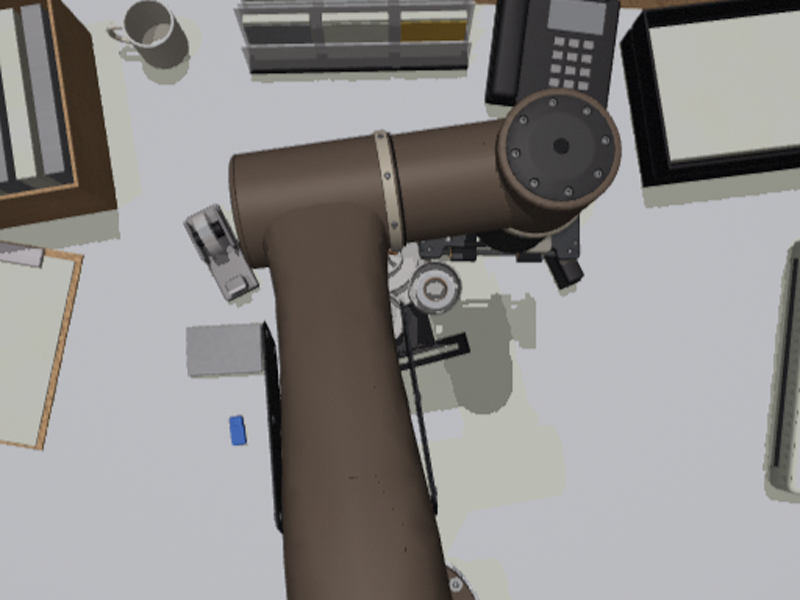

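The scene view shows the gripper at (300,190), above and beside the organiser with its jaws half open and radial. The top view is now blocked by the arm. Descending to just above the rim to check that the finger is over the notch.

```bash
python3 -m inch '[[[0,0,0.039,0,0,0,0.5],[0,0,0.039,0,0,0,0.5],[0,0,0.039,0,0,0,0.5],[0,0,0.039,0,0,0,0.5],[0,0,0.039,0,0,0,0.5],[0,0,0.039,0,0,0,0.5],[0,0,0.039,0,0,0,0.5],[0,0,0.039,0,0,0,0.5],[0,0,0,0,0,0,0.5]]]'
python3 - <<'E'
from h import *
tool()
im=grab_frame("scene")
r=lambda b,rr,z:[A[0]+rr*np.cos(np.radians(b)),A[1]+rr*np.sin(np.radians(b)),z]
c=im[120:310,160:360]; cv2.imwrite("pics/s2.png",cv2.resize(c,(800,760),interpolation=cv2.INTER_CUBIC)[:600])
print((proj("scene",[r(270.5,115,.056) if 0 else r(270.5,.115,.056),r(270.3,.115,.07)])-[160,120])*4)
E
```

```text
t: 3.3
eef_pos: [0.5771, -0.0928, 0.068]
ee_rot: [-3.141, -0.005, -3.132]
force: [-0.4, 0.8, -0.1]
width: 0.0435
t 3.3 r 0.1475 b 269.64 z 0.068 rpy [-180.    -0.3 -179.4] q6 -99.4 F [-0.45  0.78 -0.1 ] w 0.0435
[[218.13901909 354.55937985]
 [217.14898054 337.27652299]]
```

View pics/s2.png

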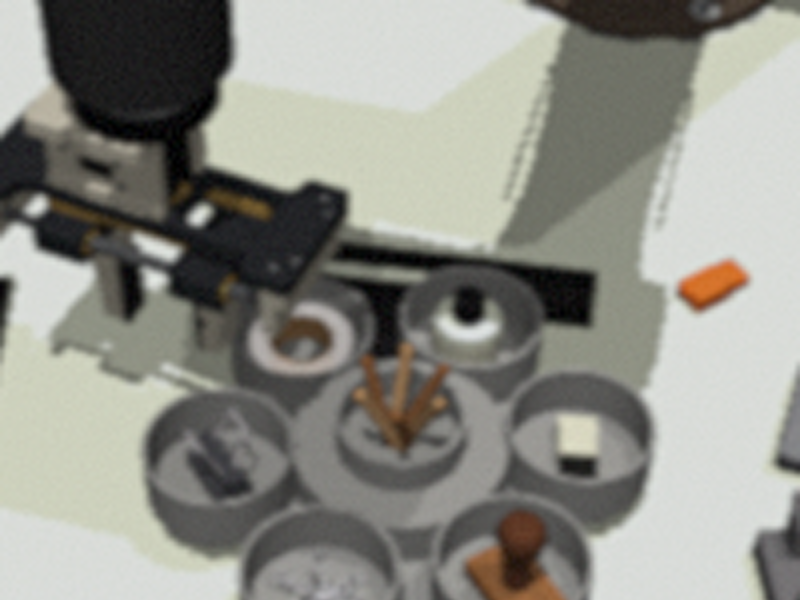

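The finger tip, at (212,345) in the crop, is where the notch projects. A bracket hangs from the inner end of the gripper body at about (275,320), so I'll check its height before going lower.

```bash
python3 - <<'E'
from h import *
# current frame, TCP z .068 : bracket lower tip
o,d=ray("scene",np.array([272,335])/4+[160,120])
for y in(-.03,-.01,.0,.01,.03): print("by y",(o+d*(y-o[1])/d[1]).round(3))
# start frame pose (TCP z .2263): bracket bottom in scene1 (348,216)*.64, outer in top1 (575,287)*.64
o,d=ray("scene",np.array([348,216])*.64)
for y in(-.03,-.01,.0,.01,.03): print("hi y",(o+d*(y-o[1])/d[1]).round(3))
for z in (.25,.3,.35): print(onz("top",np.array([572,285])*.64,z).round(3),onz("top",np.array([580,245])*.64,z).round(3))
im=cv2.imread("pics/scene1.png")[80:260,200:410];cv2.imwrite("pics/g.png",cv2.resize(im,None,fx=3.3,fy=3.3))
E
```

```text
by y [ 0.569 -0.03   0.077]
by y [ 0.605 -0.01   0.12 ]
by y [0.623 0.    0.142]
by y [0.64  0.01  0.163]
by y [0.676 0.03  0.207]
hi y [ 0.578 -0.03   0.268]
hi y [ 0.613 -0.01   0.299]
hi y [0.631 0.    0.315]
hi y [0.648 0.01  0.33 ]
hi y [0.683 0.03  0.361]
[ 0.516 -0.199  0.25 ] [ 0.569 -0.21   0.25 ]
[ 0.511 -0.187  0.3  ] [ 0.561 -0.197  0.3  ]
[ 0.505 -0.176  0.35 ] [ 0.553 -0.185  0.35 ]
```

View pics/g.png

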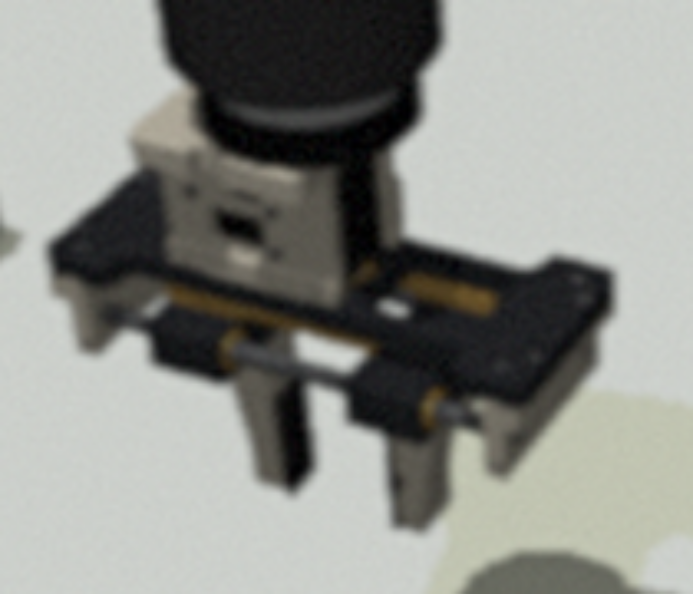

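The bracket's lower edge comes out at about 67–75 mm above the TCP, which agrees with the body geometry. At TCP z = 0.04 it will be at 106 mm, clear of the pencils. I'll move 5 mm outward for notch clearance, then descend.

```bash
python3 -m inch '[[[-0.003,-0.01,0,0,0,0,0.5],[0,0,0.014,0,0,0,0.5],[0,0,0.014,0,0,0,0.5],[0,0,0.014,0,0,0,0.5],[0,0,0.014,0,0,0,0.5],[0,0,0,0,0,0,0.5]]]'
python3 - <<'E'
from h import *
tool()
im=grab_frame("scene")
c=im[120:310,160:360]; cv2.imwrite("pics/s3.png",cv2.resize(c,(800,760),interpolation=cv2.INTER_CUBIC)[:600])
E
```

```text
t: 3.95
eef_pos: [0.5796, -0.0976, 0.0413]
ee_rot: [-3.141, -0.002, -3.132]
force: [0.1, -0.3, -0.3]
width: 0.0435
t 3.95 r 0.1523 b 270.62 z 0.0413 rpy [-1.800e+02 -1.000e-01 -1.795e+02] q6 -98.9 F [ 0.08 -0.32 -0.31] w 0.0435
```

View pics/s3.png

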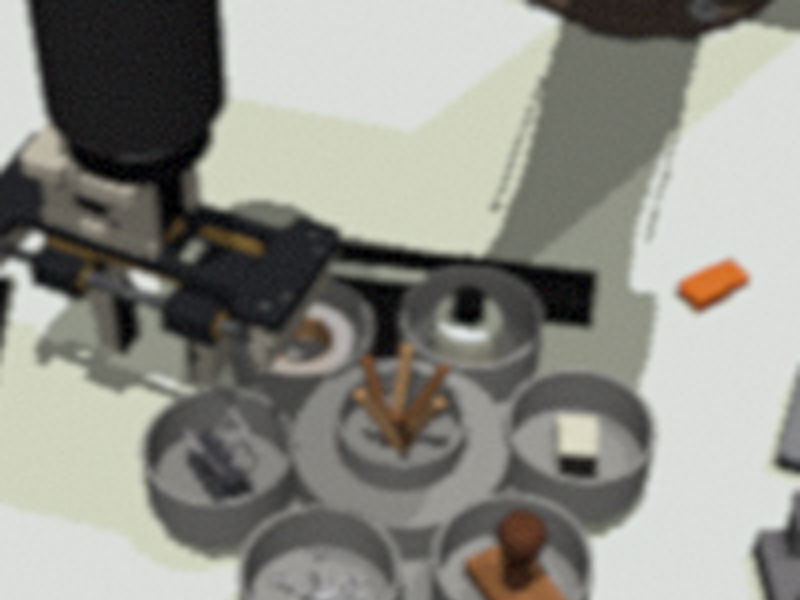

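The finger is in the notch, between the tape and binder-clip pockets, at (215,375). Starting the sweep: slowly through the slack, then about 2° per row.

```bash
python3 -m inch '[[[-0.0053,0,0,0,0,-0.0056,0.5],[-0.0053,0,0,0,0,-0.0056,0.5],[-0.0053,0,0,0,0,-0.0056,0.5],[-0.0053,0,0,0,0,-0.0056,0.5],[-0.0053,0,0,0,0,-0.0056,0.5],[-0.0053,0,0,0,0,-0.0056,0.5],[-0.0053,0,0,0,0,-0.0056,0.5],[-0.0053,0,0,0,0,-0.0056,0.5],[-0.0053,0,0,0,0,-0.0056,0.5],[-0.0053,0,0,0,0,-0.0056,0.5],[-0.0106,0.0002,0,0,0,-0.0111,0.5],[-0.0106,0.0002,0,0,0,-0.0111,0.5],[-0.0106,0.0002,0,0,0,-0.0111,0.5],[-0.0106,0.0002,0,0,0,-0.0111,0.5],[-0.0106,0.0002,0,0,0,-0.0111,0.5]]]'
python3 - <<'E'
from h import *
tool()
im=grab_frame("scene")
c=im[120:310,160:360]; cv2.imwrite("pics/s4.png",cv2.resize(c,(800,760),interpolation=cv2.INTER_CUBIC)[:600])
E
```

```text
t: 5.5
eef_pos: [0.6328, -0.0883, 0.0425]
ee_rot: [-3.141, -0.0, -2.78]
force: [-0.2, -1.7, -1.1]
width: 0.0436
t 5.5 r 0.1531 b 290.96 z 0.0425 rpy [-180.    -0.  -159.3] q6 -78.8 F [-0.2  -1.71 -1.06] w 0.0436
```

View pics/s4.png

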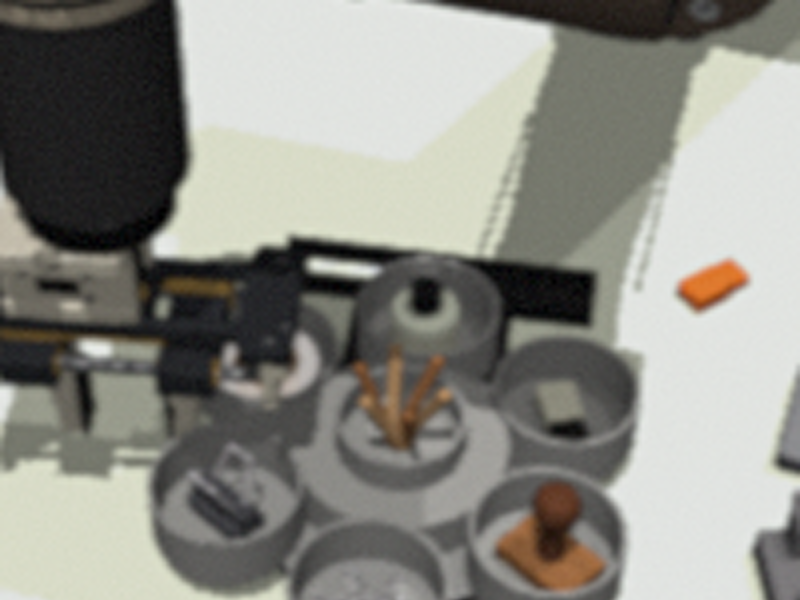

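The carousel is turning gently, by about 17°, with around 1.7 N on the tool and everything still in its pocket. Continuing.

```bash
python3 -m inch '[[[-0.0106,0.0004,0,0,0,-0.0111,0.5],[-0.0106,0.0004,0,0,0,-0.0111,0.5],[-0.0106,0.0004,0,0,0,-0.0111,0.5],[-0.0106,0.0004,0,0,0,-0.0111,0.5],[-0.0106,0.0004,0,0,0,-0.0111,0.5],[-0.0106,0.0004,0,0,0,-0.0111,0.5],[-0.0106,0.0004,0,0,0,-0.0111,0.5],[-0.0106,0.0004,0,0,0,-0.0111,0.5],[-0.0106,0.0004,0,0,0,-0.0111,0.5],[-0.0106,0.0004,0,0,0,-0.0111,0.5],[-0.0106,0.0004,0,0,0,-0.0111,0.5],[-0.0106,0.0004,0,0,0,-0.0111,0.5],[-0.0106,0.0004,0,0,0,-0.0111,0.5],[-0.0106,0.0004,0,0,0,-0.0111,0.5],[-0.0106,0.0004,0,0,0,-0.0111,0.5],[-0.0106,0.0004,0,0,0,-0.0111,0.5],[-0.0106,0.0004,0,0,0,-0.0111,0.5],[-0.0106,0.0004,0,0,0,-0.0111,0.5],[-0.0106,0.0004,0,0,0,-0.0111,0.5],[-0.0106,0.0004,0,0,0,-0.0111,0.5]]]'
python3 - <<'E'
from h import *
tool()
im=grab_frame("scene")
c=im[120:310,160:360]; cv2.imwrite("pics/s5.png",cv2.resize(c,(800,760),interpolation=cv2.INTER_CUBIC)[:600])
E
```

```text
t: 7.55
eef_pos: [0.7102, -0.0185, 0.0426]
ee_rot: [-3.141, 0.0, -2.082]
force: [1.3, -1.5, 0.2]
width: 0.0437
t 7.55 r 0.1511 b 331.03 z 0.0426 rpy [-180.     0.  -119.3] q6 -43.4 F [ 1.29 -1.55  0.24] w 0.0437
```

View pics/s5.png

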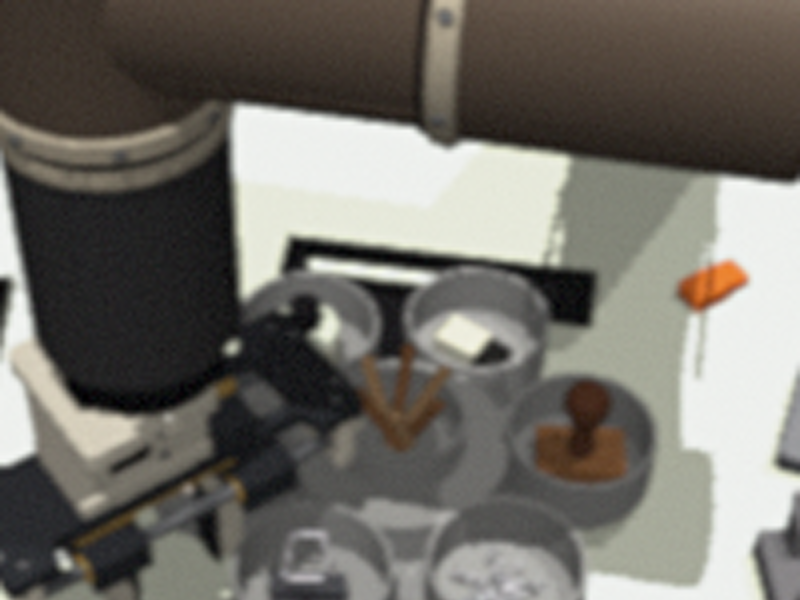

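On track: the stamp pocket has come round to the left, at crop (585,450), about 57° of turn so far.

```bash
python3 -m inch '[[[-0.0106,0.0002,0,0,0,-0.0111,0.5],[-0.0106,0.0002,0,0,0,-0.0111,0.5],[-0.0106,0.0002,0,0,0,-0.0111,0.5],[-0.0106,0.0002,0,0,0,-0.0111,0.5],[-0.0106,0.0002,0,0,0,-0.0111,0.5],[-0.0106,0.0002,0,0,0,-0.0111,0.5],[-0.0106,0.0002,0,0,0,-0.0111,0.5],[-0.0106,0.0002,0,0,0,-0.0111,0.5],[-0.0106,0.0002,0,0,0,-0.0111,0.5],[-0.0106,0.0002,0,0,0,-0.0111,0.5],[-0.0106,0.0002,0,0,0,-0.0111,0.5],[-0.0106,0.0002,0,0,0,-0.0111,0.5],[-0.0106,0.0002,0,0,0,-0.0111,0.5],[-0.0106,0.0002,0,0,0,-0.0111,0.5],[-0.0106,0.0002,0,0,0,-0.0111,0.5],[-0.0106,0.0002,0,0,0,-0.0111,0.5],[-0.0106,0.0002,0,0,0,-0.0111,0.5],[-0.0106,0.0002,0,0,0,-0.0111,0.5],[-0.0106,0.0002,0,0,0,-0.0111,0.5],[-0.0106,0.0002,0,0,0,-0.0111,0.5]]]'
python3 - <<'E'
from h import *
tool()
for n in("scene","top"): cv2.imwrite(f"pics/{n}6.png",cv2.resize(grab_frame(n),(800,600),interpolation=cv2.INTER_CUBIC))
E
```

```text
t: 9.6
eef_pos: [0.7268, 0.084, 0.0426]
ee_rot: [-3.142, 0.0, -1.384]
force: [0.1, -1.0, 0.3]
width: 0.044
t 9.6 r 0.1517 b 11.15 z 0.0426 rpy [-180.     0.   -79.3] q6 -11.1 F [ 0.14 -1.03  0.32] w 0.044
```

View pics/scene6.png

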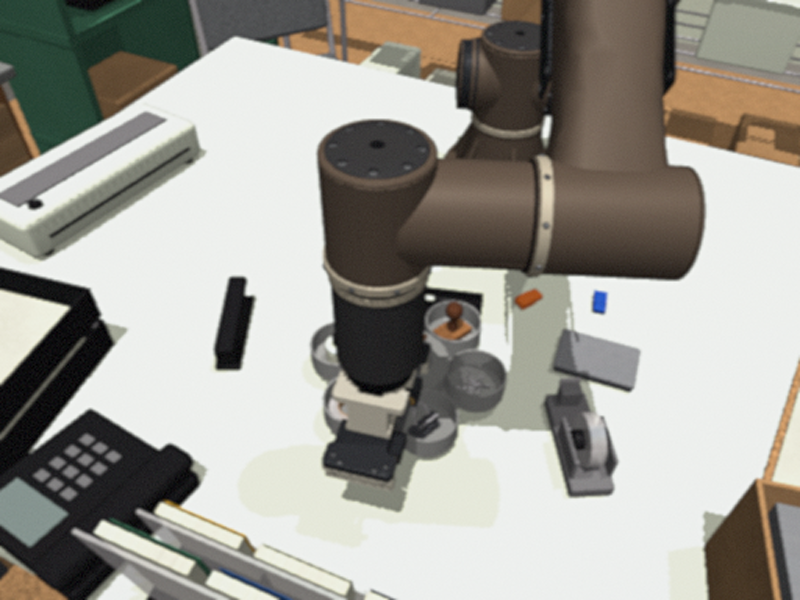

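View pics/top6.png

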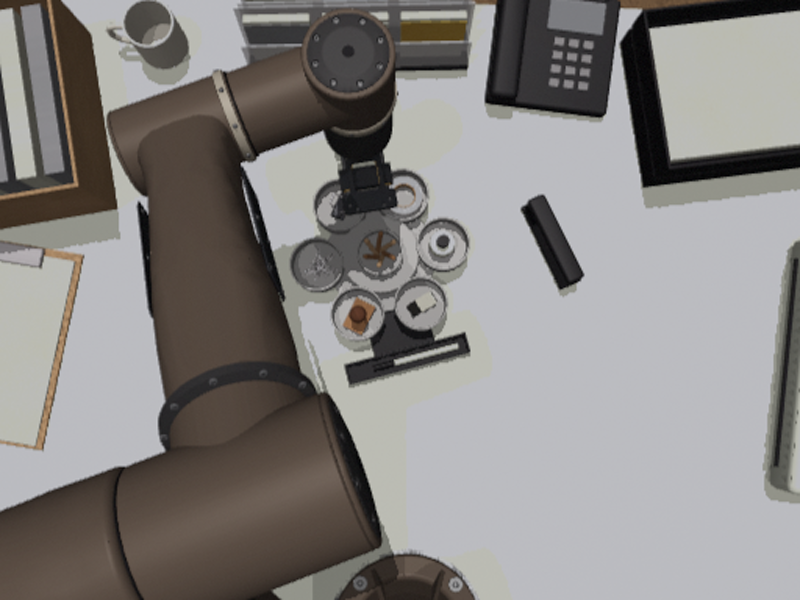

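The top view is clear again: stamp pocket at (358,315), eraser pocket at (420,304), trough middle at (408,359). Measuring the bearing.

```bash
cat >> h.py <<'E'
def bear():
    im=grab_frame("top")
    g=cv2.cvtColor(cv2.resize(im,None,fx=3,fy=3,interpolation=cv2.INTER_CUBIC),cv2.COLOR_BGR2GRAY)
    c=cv2.HoughCircles(g,cv2.HOUGH_GRADIENT,1.5,90,param1=100,param2=35,minRadius=42,maxRadius=60)
    for u in c[0]:
        X=onz("top",(u[:2]+.5)/3-.5,.056);d=X[:2]-A
        if .085<np.hypot(*d)<.115: print("pocket",((u[:2]/3)/.64).round(),"r",np.hypot(*d).round(4),"b",(np.degrees(np.arctan2(*d[::-1]))%360).round(1))
    return im
E
python3 -c "
from h import *
bear();tool()"
```

```text
pocket [443. 244.] r 0.0993 b 281.8
pocket [359. 314.] r 0.0975 b 161.2
pocket [420. 304.] r 0.0972 b 219.9
pocket [318. 266.] r 0.0991 b 100.7
pocket [401. 197.] r 0.0976 b 342.2
pocket [339. 205.] r 0.1024 b 40.3
t 9.75 r 0.1518 b 11.22 z 0.0426 rpy [-180.     0.   -79.4] q6 -11.2 F [ 0.03 -0.47  1.16] w 0.0439
```

```bash
python3 -m inch '[[[-0.0106,0.0002,0,0,0,-0.0111,0.5],[-0.0106,0.0002,0,0,0,-0.0111,0.5],[-0.0106,0.0002,0,0,0,-0.0111,0.5],[-0.0106,0.0002,0,0,0,-0.0111,0.5],[-0.0106,0.0002,0,0,0,-0.0111,0.5],[-0.0106,0.0002,0,0,0,-0.0111,0.5],[-0.0106,0.0002,0,0,0,-0.0111,0.5],[-0.0106,0.0002,0,0,0,-0.0111,0.5],[-0.0106,0.0002,0,0,0,-0.0111,0.5],[-0.0106,0.0002,0,0,0,-0.0111,0.5],[-0.0106,0.0002,0,0,0,-0.0111,0.5],[-0.0106,0.0002,0,0,0,-0.0111,0.5],[-0.0106,0.0002,0,0,0,-0.0111,0.5],[-0.0106,0.0002,0,0,0,-0.0111,0.5],[-0.0053,0,0,0,0,-0.0056,0.5],[-0.0053,0,0,0,0,-0.0056,0.5],[-0.0053,0,0,0,0,-0.0056,0.5],[-0.0053,0,0,0,0,-0.0056,0.5],[-0.0053,0,0,0,0,-0.0056,0.5],[0,0,0,0,0,0,0.5]]]'
python3 - <<'E'
from h import *
tool();im=bear()
cv2.imwrite("pics/t7.png",cv2.resize(im,(800,600),interpolation=cv2.INTER_CUBIC))
E
```

```text
t: 11.75
eef_pos: [0.6874, 0.1608, 0.0426]
ee_rot: [3.142, 0.0, -0.81]
force: [0.1, 0.3, -0.1]
width: 0.0437
t 11.75 r 0.1524 b 44.11 z 0.0426 rpy [180.    0.  -46.4] q6 14.7 F [ 0.08  0.3  -0.07] w 0.0437
pocket [441. 274.] r 0.0979 b 254.4
pocket [427. 213.] r 0.0989 b 314.3
pocket [393. 316.] r 0.096 b 193.1
pocket [336. 299.] r 0.0969 b 135.3
pocket [367. 191.] r 0.1043 b 13.4
pocket [318. 235.] r 0.1023 b 72.6
```

View pics/t7.png

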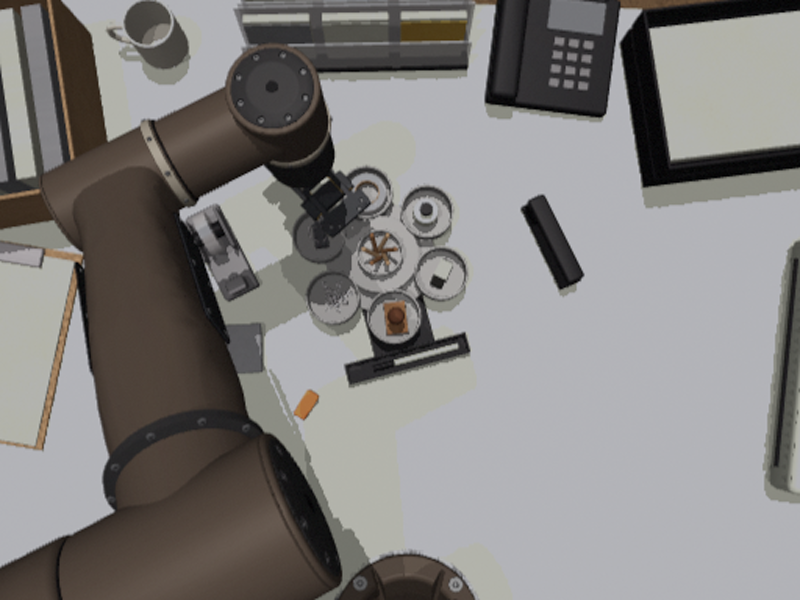

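The stamp pocket is at about 194° averaged over the six rings, against a front of 196.2°. One small nudge of about 2.4°, a 3 mm back-off to centre the finger in the notch, then straight up.

```bash
python3 -m inch '[[[-0.0043,0,0,0,0,-0.0045,0.5],[-0.0043,0,0,0,0,-0.0045,0.5],[-0.0043,0,0,0,0,-0.0045,0.5],[0,0,0,0,0,0,0.5],[0,0,0,0,0,0,0.5],[0.003,0,0,0,0,0,0.5],[0.003,0,0,0,0,0,0.5],[0,0,0,0,0,0,0.5],[0,0,-0.02,0,0,0,0.5],[0,0,-0.03,0,0,0,0.5],[0,0,-0.04,0,0,0,0.5],[0,0,-0.06,0,0,0,0.5],[0,0,-0.06,0,0,0,0.5],[0,0,-0.06,0,0,0,0.5],[0,0,-0.04,0,0,0,0.5],[0,0,0,0,0,0,0.5]]]'
python3 - <<'E'
from h import *
tool();im=bear()
cv2.imwrite("pics/t8.png",cv2.resize(im,(800,600),interpolation=cv2.INTER_CUBIC))
cv2.imwrite("pics/s8.png",cv2.resize(grab_frame("scene"),(800,600),interpolation=cv2.INTER_CUBIC))
E
```

```text
t: 13.4
eef_pos: [0.6873, 0.1636, 0.2037]
ee_rot: [-3.134, -0.004, -0.768]
force: [0.4, -0.5, 1.1]
width: 0.0435
t 13.4 r 0.1543 b 44.9 z 0.2037 rpy [-179.6   -0.2  -44. ] q6 16.8 F [ 0.36 -0.54  1.11] w 0.0435
pocket [441. 271.] r 0.0966 b 257.2
pocket [336. 302.] r 0.1003 b 137.3
pocket [363. 193.] r 0.1034 b 17.0
pocket [425. 213.] r 0.0962 b 315.8
pocket [396. 316.] r 0.0968 b 195.1
pocket [319. 239.] r 0.099 b 76.4
```

View pics/t8.png

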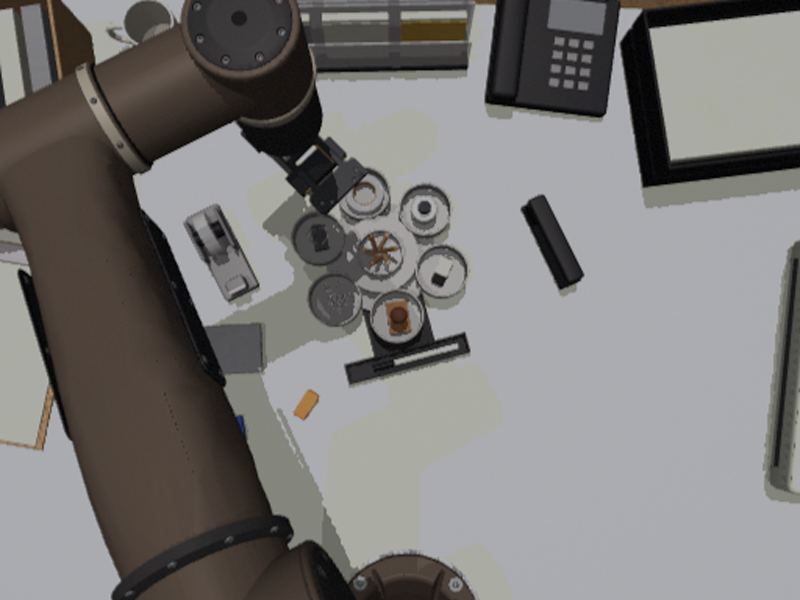

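View pics/s8.png

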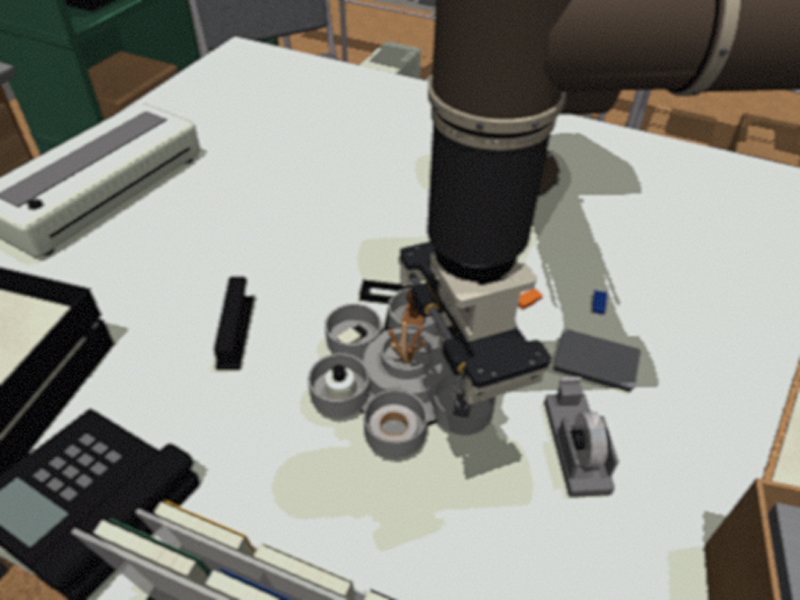

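The pockets average 196.5° against 196.2°, the gripper is clear, and everything is in its pocket. One settle, a stillness check, then hand in.

```bash
python3 -m inch '[[[0,0,0,0,0,0,0.5],[0,0,0,0,0,0,0.5],[0,0,0,0,0,0,0.5],[0,0,0,0,0,0,0.5],[0,0,0,0,0,0,0.5]]]'
python3 -c "
from h import *
bear();tool();print(job_done())"
```

```text
t: 14.0
eef_pos: [0.6853, 0.163, 0.1972]
ee_rot: [3.141, 0.0, -0.769]
force: [0.7, -0.4, 0.3]
width: 0.0437
pocket [396. 315.] r 0.096 b 196.0
pocket [442. 271.] r 0.0978 b 257.4
pocket [425. 210.] r 0.0998 b 317.8
pocket [335. 299.] r 0.0978 b 134.8
pocket [362. 193.] r 0.1025 b 17.8
pocket [321. 242.] r 0.0945 b 78.0
t 14.05 r 0.1525 b 45.27 z 0.1973 rpy [180.   0. -44.] q6 16.8 F [ 0.72  0.1  -1.16] w 0.0435
the job is handed in; nothing more can be done
None
```

I turned the organiser about 136° anticlockwise with one finger in an empty notch, gave it a final 2.4° nudge, then lifted clear and handed in at about 14 s. `job_done` gives no verdict, so the result below rests on my own checks.

- **Position:** the stamp pocket measured 195.1° and 196.0° in the last two checks. Averaged over all six pockets it was 196.5° and about 197°. The front is at 196.2°, so it is about 1° off at most, with 11° allowed.
- **At rest:** the two checks, about 0.6 s apart, agree within the scatter of the ring measurement. Single pockets read up to 2.5° apart, so the check would not show a very slow drift.
- **Forces:** readings between moves stayed below about 2 N on the tool.
- **Things in the scene:** the last pictures show all the items in their pockets, with the stamp and ink bottle upright. The pen, stapler, ink pad and tape dispenser look unmoved. I judged this by eye and did not measure it.
- **Weak checks:** one hand-picked height check, on the stamp pocket's rim, came out at 42 mm instead of 56 mm, and the two-view check of the trough's corners scattered as well. I used the stated heights with the top view instead; the pocket radii (98–101 mm) and trough distance (166 mm, stated 168 mm) supported that.

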